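Close a dust extractor's filter neck with its keyed collar

ROBOT

A 7-joint arm with a two-finger parallel gripper is mounted at the origin on the work surface. World frame = base frame: x ahead of the robot, y to its left, z up, the work surface at z = 0. Lengths are in m, angles in rad, forces in N, time in s.
With the tool pointing down it reaches from about 0.4 to 0.875 m from the base axis. Payload 6.5 kg.
Tool frame: the origin (TCP) lies between the finger pads, 19 mm behind the fingertips; this is the grasp point; z points along the fingers, y is the line along which they close (so a half turn about z gives the same grasp; the last joint's range is limited). The gripper opens to 85 mm and grips with 20 to 120 N. Pads are 22 mm wide; open, the fingers measure 114 mm over their backs; the gripper's body (76 mm by 85 mm) begins 54 mm behind the grasp point. The pads swing forward as they close: fully open they stand 13 mm farther back than shut.
Start: joints at [1.051, 0.536, -0.004, 1.538, 0.003, 1.067, -0.071], TCP at [0.285, -0.584, 0.25] pointing down, gripper open.
Joint ranges: [-2.7, 2.7], [-0.37, 2.16], [-1.27, 1.26], [0.24, 2.4], [-1.31, 4.45], [0.19, 1.91], [-2.76, 2.76]. Speed limits (rad/s): [2.39, 2.39, 3.14, 3.14, 3.14, 3.14, 3.14].

INTERFACE

Orientations are given as a rotation vector (axis times angle).
In Python, from rig import arm gives the robot as it stands.
- The arm moves only by the tool jog_arm, never from a script. Its arguments are lists of equal length, an entry for each row: "offset": the shift along the world's x, y, z scaled (see below), a list of three; "roll": the turn about the world's z scaled (see below). A call has 1 to 20 rows; each row shifts and turns the commanded pose from where the row before left it; what a row does not reach is not made up. The controller multiplies each number of a shift by 50 mm and each number of a turn by 8 degrees. A row lasts 1/10 s, in which the tool goes at most 50 mm and 8.59 degrees, less where a joint would pass 70% of its speed; a pose out of reach is approached as far as the arm can. A call with a number of a shift or a turn outside -1 to 1 is refused whole. A call with a gripper value outside its range is refused whole. "jaw" is the opening, from 0 (shut) to 1 (fully open), set as the call begins (left out, the last holds). The fingers move at their own pace and stop on an object; "newtons" is the grip in N (left out, the last holds). Time passes only in rows, so rows that do not move let the fingers close. It gives the time, the measured TCP pose, the force, the opening and the grip force at its end, in the units of the state.
- arm.sense(): the state, without advancing time (a new reading comes with each control period).
- arm.read_camera(name): name is "scene" or "top" or "wrist"; returns the picture (480x640x3 uint8, red, green, blue); there is no depth.
- arm.get_calibration(name): a dict with "fx", "fy", "cx", "cy" (pixels), "cam_to_world" (4x4, takes a point from camera to world coordinates); the wrist camera has in their place "hand_eye" (4x4, takes a point from camera to tool coordinates, whose origin is the TCP and whose axes are the flange's). Camera axes: x right, y up, looking along -z (the intrinsics and any distortion apply to the point x, -y, -z); pixel columns grow to the right and rows downward; lengths in m; the calibration is good to about 2 mm. The wrist camera is an equidistant fisheye: a pixel r from the principal point sees the ray r / f radians off the axis. A picture is of the moment at which its call begins: read the wrist's pose just before it. get_calibration takes no time and is no camera call.
- arm.job_done(): hands the job in; it is judged then, once.
The state is a dict: "time_s": time; "joint_pos": joint angles; "qd": joint speeds; "effort": joint torques, N m; "tool_pos": TCP position; "orientation": TCP orientation; "wrist_force": force on the tool from outside, world axes, zero at the start; "moment": the same for the moment, N m; "gripper_width": finger opening in m; "grasp_force": force on a finger pad.
Only numpy, scipy, OpenCV 4.12 (cv2) and the standard library are available. Lean on these libraries where they do the work, as an engineer would, in place of code of your own. Each camera call takes 0.05 s, during which the arm holds its last target. There are 200 camera calls.

TASK

Press the filter cartridge that stands proud in the neck of the small dust extractor down until it is fully seated. Then fetch the knurled metal collar, lower it over the neck, turn it until its hidden keyways drop over the pins, and push it fully home against the springy seal. Finish while still gripping the collar and holding it pushed home (do not let go), and leave the carvings, tools and other things on the bench where they are.

Things in the scene. Friction and masses are not known exactly. Their poses are not given: they have to be found in the camera images.
- extractor: Small fixed grey dust extractor, 200 x 200 mm, flat top 90 mm above the table, the filter neck in the middle of its top; origin under its centre.
- neck (a point): Centre of the neck's foot, on the flat top of the dust extractor; z up along the neck. The neck is a dark steel post 44 mm in diameter, 34 mm high from here, its top 4 mm tapering to 39 mm. Around the foot lies the springy seal, 64 mm across, its top 14 mm above this point when free; hidden in it, a fixed stop shoulder 8 mm high ends the collar's travel.
- pin_tops (a point): Point on the neck's axis at the height of the pin tops, 20 mm above point neck. Four round pins, 5 mm thick, stick out of the neck at 90 degree spacing and reach 27 mm from its axis. Their angle about the neck is different every time and is not tied to the housing.
- seal (a joint): How far the springy seal is pressed down, m: 0 free; 0.006 when the collar is home on the stop shoulder (takes about 9 N there; it pushes the collar back up about 6 mm if let go).
- cartridge_top (a point): Centre of the top face of the filter cartridge, a white disc 38 mm in diameter in the mouth of the neck. Fully seated it lies 37 mm above point neck; at the start it stands 7 to 12 mm higher.
- cartridge (a joint): How far the cartridge is pressed in, m: 0 to 0.005 at the start, 0.012 fully seated on a hard stop. It slides stiffly (about 6 N) and stays where it is left.
- collar: Loose aluminium collar, 65 mm in outer diameter over the knurling, 34 mm high, about 0.15 kg, standing upright on the table; origin at the centre of its underside, z up. Bore 47 mm (1.5 mm clear of the neck all round); at the top a 4 mm lip narrows it to 30 mm. Grip it across its diameter from above, TCP 24 mm above its underside: the fingers then clear everything at home.
- collar_top (a point): Centre of the collar's top face, 34 mm above its underside. Inside, four keyways 10 mm wide, 18 mm deep up from the underside, 90 degrees apart, cannot be seen. On the neck the collar first rides on the pins (underside 20 mm above point neck); turned into line (at most 90 degrees, within 0.1 rad) it drops to the seal (14 mm); pushed home its underside is at 8 mm.
- carved_pig: carved wooden pig, 65 x 28 x 50 mm, bystander; origin under its middle
- carved_rhino: carved wooden rhino, 70 x 28 x 50 mm, bystander; origin under its middle
- wood_ring: plain smooth wooden ring, 58 mm across, only 14 mm high, bystander (not the collar); origin at centre of underside
- gouge: carving gouge 205 mm long, bystander
- mallet: wooden mallet lying on its side, 220 mm long, 70 mm high, bystander
- sanding_block: cork sanding block 70 x 45 x 25 mm, bystander
- brush: dusting brush, bystander
- mug: white mug 80 mm across, 90 mm high, bystander

How it is judged:
On the way, in this order (a step that is already met when the one before it is completed fails the run):
1. the cartridge is pressed fully in while the collar is still away from the neck (value of joint cartridge above 0.0105 m and horizontal distance between collar and neck above 0.08 m), for 0.2 s.
2. the collar is over the neck, resting on or past the pins (horizontal distance between collar and neck below 0.006 m and z of collar in the frame of neck below 0.0235 m and angle between collar's own z axis and vertical below 0.15 rad), for 0.1 s.
At the end, for the whole second after the job is handed in: The collar is centred on the neck (4 mm), upright (0.1 rad), its underside no more than 10.5 mm above the housing top (home is 8 mm), the seal pressed at least 3.5 mm, the cartridge within 1.5 mm of fully seated, the collar at rest and still held by the fingers with more than 3 N (horizontal distance between collar and neck below 0.004 m and z of collar in the frame of neck below 0.0105 m and angle between collar's own z axis and vertical below 0.1 rad and value of joint seal above 0.0035 m and value of joint cartridge above 0.0105 m and contact force between the fingers and collar above 3 N and linear speed of collar below 0.01 m/s); the arm keeps its last pose, push and grip.
It fails at once if a bystander is moved more than 30 mm (distance of any of carved_pig, carved_rhino, wood_ring, gouge, mallet, sanding_block, brush, mug from where it was at the start of the episode above 0.03 m).
It also fails if it takes over 54 s, if anything falls off the work surface, if the arm or the gripper's body presses on something with over 40 N, if the wrist force passes 120 N, or if a joint passes its speed limit or range.

## Working session

There is one attempt and no reset: what is moved stays moved. The work goes in short steps, Python scripts to look and compute and a tool call to move; the robot and the scene stay as the last step left them, time stands still between calls to the robot, and variables do not carry over. Pictures are saved under pics/ and viewed, at most 10 in all, crops included, and the job is handed in when it is done.

Besides the shell and the picture viewer there is one more tool, called after "Emit:" by a JSON object that holds its "op" and its "data", one argument or row to a line. jog_arm: Moves the arm, as the interface text tells. Its arguments: {"type":"object","properties":{"offset":{"type":"array","items":{"type":"array","items":{"type":"number","minimum":-1,"maximum":1}}},"roll":{"type":"array","items":{"type":"number","minimum":-1,"maximum":1}},"jaw":{"type":"number"},"newtons":{"type":"number"}},"required":["offset","roll"]}

```bash
mkdir -p pics; python3 - <<'E'
from rig import arm
import cv2,numpy as np,pickle
s=arm.sense();print(s)
for n in("scene","top","wrist"):
    im=arm.read_camera(n);cv2.imwrite(f"pics/{n}0.png",im[...,::-1]);c=arm.get_calibration(n);print(n,{k:np.round(v,4).tolist() if not isinstance(v,str) else v for k,v in c.items()})
E
```

```text
{'time_s': 0.0, 'joint_pos': array([ 1.05077334,  0.53717043, -0.00446012,  1.53884892,  0.00257633,
        1.06727874, -0.07121586]), 'qd': array([-4.42169951e-04,  1.38463667e-03, -1.75965011e-03, -5.64249337e-06,
       -1.15146459e-03,  9.21026520e-04, -8.39744553e-04]), 'effort': array([ 8.87238571e-05, -5.83407319e+01,  1.04862805e+00, -2.59098440e+01,
        1.23310796e-02,  9.59622179e-03, -1.03633590e-05]), 'tool_pos': array([ 0.28471186, -0.58367954,  0.24911952]), 'orientation': array([-3.05944733e+00, -7.06490915e-01,  7.42139639e-04]), 'wrist_force': array([ 0.18534693, -0.32626773, -0.1888685 ]), 'moment': array([ 0.00572365,  0.00270956, -0.05271573]), 'grasp_force': 0.0, 'gripper_width': 0.08532100232086413}
scene {'fx': 616.0053, 'fy': 616.0053, 'cx': 318.9931, 'cy': 237.6926, 'cam_to_world': [[-0.8806, -0.4083, 0.2407, 0.8905], [0.4737, -0.7726, 0.4227, 0.6084], [0.0134, 0.4862, 0.8737, 1.3016], [0.0, 0.0, 0.0, 1.0]]}
top {'fx': 461.6934, 'fy': 461.6934, 'cx': 316.3162, 'cy': 236.8925, 'cam_to_world': [[0.0011, 0.9892, -0.1464, 0.3678], [-1.0, 0.0013, 0.0012, 0.0098], [0.0013, 0.1464, 0.9892, 1.433], [0.0, 0.0, 0.0, 1.0]]}
wrist {'fx': 371.6483, 'fy': 371.6483, 'cx': 313.217, 'cy': 237.0267, 'hand_eye': [[0.0, 0.9567, 0.291, 0.075], [1.0, 0.0, -0.0002, 0.0005], [-0.0002, 0.291, -0.9567, -0.1241], [0.0, 0.0, 0.0, 1.0]]}
```

View pics/scene0.png

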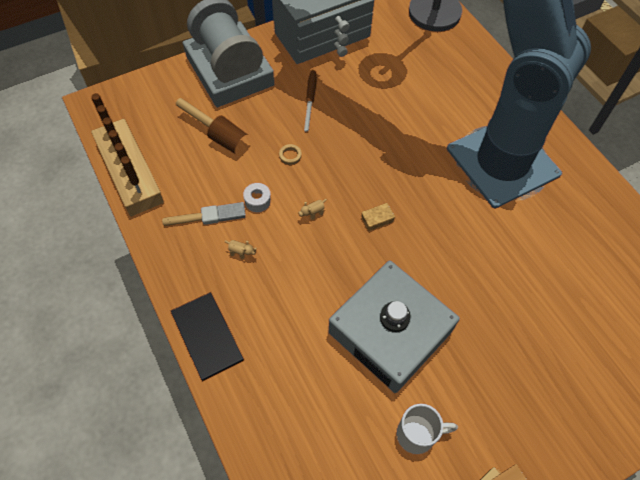

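View pics/top0.png

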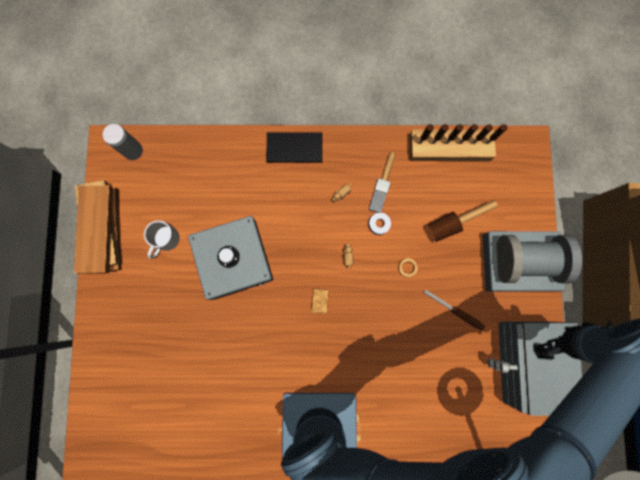

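The scene view shows the collar at about (257,196), right beside the brush, and the neck with its white cartridge at (396,316). In the top view they are at (380,223) and (228,257). Next I'll segment both and triangulate.

```bash
cat > h.py <<'E'
import numpy as np,cv2
from scipy.spatial.transform import Rotation as R
from rig import arm
def ray(name,uv,s=None):
    c=arm.get_calibration(name);x=(uv[0]-c['cx'])/c['fx'];y=(uv[1]-c['cy'])/c['fy']
    if name!='wrist':
        T=np.array(c['cam_to_world']);d=np.array([x,-y,-1])
    else:
        r=np.hypot(x,y);k=np.sin(r)/max(r,1e-9);d=np.array([x*k,-y*k,-np.cos(r)])
        B=np.eye(4);B[:3,:3]=R.from_rotvec(s['orientation']).as_matrix();B[:3,3]=s['tool_pos'];T=B@np.array(c['hand_eye'])
    d=T[:3,:3]@d;return T[:3,3],d/np.linalg.norm(d)
def plane(r,z): return r[0]+r[1]*(z-r[0][2])/r[1][2]
def tri(rs):
    A=sum(np.eye(3)-np.outer(d,d) for o,d in rs);b=sum((np.eye(3)-np.outer(d,d))@o for o,d in rs)
    p=np.linalg.solve(A,b);return p,[np.linalg.norm(np.cross(p-o,d)) for o,d in rs]
def blobs(im,mask,uv,rad=60,amin=20):
    n,l,st,ce=cv2.connectedComponentsWithStats(mask.astype(np.uint8))
    return [(ce[i].round(1).tolist(),st[i].tolist()) for i in range(1,n) if st[i,4]>amin and np.hypot(*(ce[i]-uv))<rad]
E
python3 - <<'E'
from h import *
out=[]
for n,pts in(("scene",((396,316),(257,196))),("top",((228,257),(380,223)))):
    im=cv2.imread(f"pics/{n}0.png");h=cv2.cvtColor(im,cv2.COLOR_BGR2HSV)
    for p in pts:
        for v in (150,180,205): print(n,p,v,blobs(im,(h[...,2]>v)&(h[...,1]<60),p,25))
    for p in pts:
        out.append(cv2.resize(im[p[1]-32:p[1]+32,p[0]-40:p[0]+40],(400,300),interpolation=cv2.INTER_NEAREST))
cv2.imwrite("pics/crops.png",np.vstack([np.hstack(out[:2]),np.hstack(out[2:])]))
E
```

```text
scene (396, 316) 150 [([387.2, 334.5], [331, 288, 126, 93, 4114]), ([397.7, 308.6], [388, 297, 22, 22, 293])]
scene (396, 316) 180 [([396.9, 309.5], [388, 301, 18, 17, 237])]
scene (396, 316) 205 [([396.7, 311.8], [389, 303, 17, 15, 51])]
scene (257, 196) 150 [([256.4, 193.6], [244, 183, 26, 22, 367])]
scene (257, 196) 180 [([256.5, 193.3], [244, 183, 26, 22, 334])]
scene (257, 196) 205 []
top (228, 257) 150 [([230.2, 256.7], [192, 218, 76, 78, 3187]), ([225.6, 255.0], [219, 248, 14, 15, 153])]
top (228, 257) 180 [([225.7, 254.9], [220, 249, 13, 13, 134])]
top (228, 257) 205 [([225.7, 254.9], [220, 249, 12, 12, 113])]
top (380, 223) 150 [([379.7, 222.4], [369, 207, 22, 27, 311])]
top (380, 223) 180 [([379.9, 222.7], [370, 213, 21, 21, 278])]
top (380, 223) 205 [([380.2, 222.6], [370, 213, 21, 20, 241])]
```

View pics/crops.png

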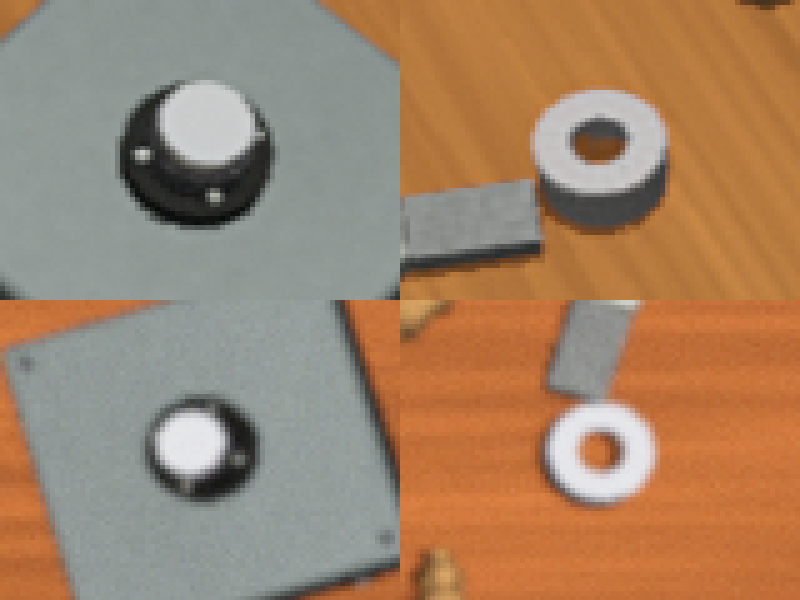

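View pics/wrist0.png

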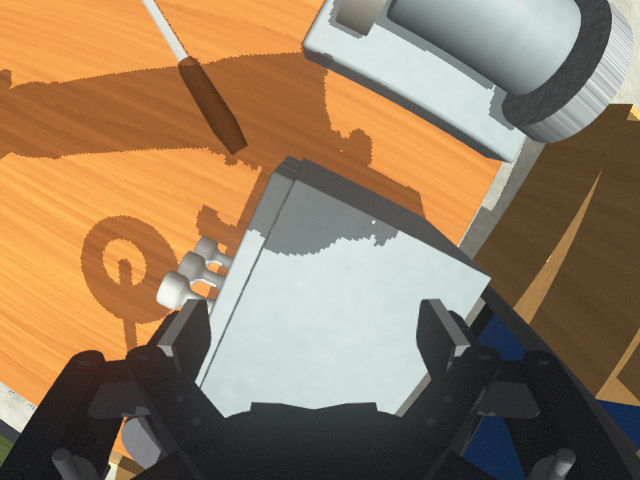

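The crops show the cartridge disc, three bright pin tips around it, and the brush end almost touching the collar on its +x side. The fingers should therefore go at ±y on the collar. The starting wrist view doesn't include the work area.

```bash
python3 - <<'E'
from h import *
P={"cart":((396,309),(225.7,255)),"collar":((256,193),(380,222.6))}
for k,ps in P.items():
    rs=[]
    for n,p in zip(("scene","top"),ps):
        im=cv2.imread(f"pics/{n}0.png");h=cv2.cvtColor(im,cv2.COLOR_BGR2HSV)
        m=((h[...,2]>180)&(h[...,1]<60)).astype(np.uint8)
        cs=cv2.findContours(m,cv2.RETR_EXTERNAL,cv2.CHAIN_APPROX_NONE)[0]
        c=min((c for c in cs if len(c)>15),key=lambda c:np.hypot(*(c.mean(0)[0]-p)))
        e=cv2.fitEllipse(cv2.convexHull(c));print(k,n,np.round(e[0],2),np.round(e[1],1));rs.append(ray(n,e[0]))
    p,er=tri(rs);print(p.round(4),np.round(er,4)); z=.034 if k=="collar" else None
    if z: print([plane(r,z).round(4) for r in rs])
    else: cart=p; print([plane(r,p[2]).round(4) for r in rs])
# pins in scene: crop px -> image
for u,v in((143,155),(215,195),(258,133)):
    q=plane(ray("scene",(396-40+u/5,316-32+v/300*64)),.09+.0175);d=q-cart;print(q.round(4),np.hypot(*d[:2]).round(4),np.degrees(np.arctan2(d[1],d[0])).round(1))
for n,uvs in(("scene",[(391,264)]),("top",[])): pass
print(arm.sense()['time_s'])
c=R.from_rotvec(arm.sense()['orientation']).as_matrix();print(c.round(3))
E
```

```text
cart scene [396.93 309.47] [16.4 18. ]
cart top [225.68 254.87] [12.3 13. ]
[0.508  0.265  0.1334] [0.0006 0.0006]
[array([0.5075, 0.2654, 0.1334]), array([0.5085, 0.2646, 0.1334])]
collar scene [256.36 193.39] [21.4 25.9]
collar top [379.9  222.69] [20.2 21. ]
[ 0.6187 -0.187   0.0333] [0.0009 0.0009]
[array([ 0.6182, -0.1858,  0.034 ]), array([ 0.6193, -0.1875,  0.034 ])]
[0.5306 0.2602 0.1075] 0.0231 -12.0
[0.5141 0.2902 0.1075] 0.0259 76.3
[0.4828 0.2737 0.1075] 0.0267 160.8
0.15
[[ 0.899  0.438 -0.001]
 [ 0.438 -0.899  0.001]
 [-0.    -0.001 -1.   ]]
```

The neck axis is at about (0.508, 0.265) with the cartridge top at z = 0.133. The pins are at about 76° (mod 90°). The collar is at (0.619, -0.187) with its top at z = 0.033, matching the text. I'll move over the neck now.

Emit:
{"op": "jog_arm", "data": {
  "offset": [
    [0.46, 0.72, 0],
    [0.46, 0.72, 0],
    [0.46, 0.72, 0],
    [0.46, 0.72, 0],
    [0.46, 0.72, 0],
    [0.46, 0.72, 0],
    [0.46, 0.72, 0],
    [0.46, 0.72, 0],
    [0.46, 0.72, 0],
    [0.46, 0.72, 0],
    [0.46, 0.72, 0],
    [0.46, 0.72, 0]
  ],
  "roll": [0, 0, 0, 0, 0, 0, 0, 0, 0, 0, 0, 0],
  "jaw": 0
}}

```text
time_s: 1.35
tool_pos: [0.5615, -0.1507, 0.2499]
orientation: [-3.061, -0.707, 0.001]
wrist_force: [0.7, -0.3, -0.2]
gripper_width: 0.0
grasp_force: 0.0
```

Emit:
{"op": "jog_arm", "data": {
  "offset": [
    [-0.1, 0.83, 0],
    [-0.1, 0.83, 0],
    [-0.1, 0.83, 0],
    [-0.1, 0.83, 0],
    [-0.1, 0.83, 0],
    [-0.1, 0.83, 0],
    [-0.1, 0.83, 0],
    [-0.1, 0.83, 0],
    [-0.1, 0.83, 0],
    [-0.1, 0.83, 0],
    [0, 0, 0],
    [0, 0, 0],
    [0, 0, 0]
  ],
  "roll": [0, 0, 0, 0, 0, 0, 0, 0, 0, 0, 0, 0, 0]
}}

```text
time_s: 2.65
tool_pos: [0.5113, 0.2613, 0.2497]
orientation: [3.06, 0.704, -0.001]
wrist_force: [0.9, -0.6, 0.0]
gripper_width: 0.0003
grasp_force: 0.0
```

```bash
python3 - <<'E'
from h import *
s=arm.sense();im=arm.read_camera("wrist");cv2.imwrite("pics/w1.png",im[...,::-1]);np.save("s1.npy",s,allow_pickle=True)
print(s)
E
```

```text
{'time_s': 2.65, 'joint_pos': array([-0.3204197 ,  0.4270077 , -0.30275576,  1.7304552 ,  0.14762803,
        1.00732625, -1.79536437]), 'qd': array([ 0.01368947, -0.00469563,  0.00544786,  0.00211299, -0.00133863,
       -0.0018574 , -0.00248551]), 'effort': array([-1.28202740e+00, -5.01494658e+01, -3.51087816e+00, -2.48864830e+01,
       -6.62456453e-02, -2.61111179e-02, -8.35513238e-04]), 'tool_pos': array([0.51127485, 0.26128034, 0.2496729 ]), 'orientation': array([ 3.06048068e+00,  7.04071682e-01, -9.04544183e-04]), 'wrist_force': array([ 0.94196996, -0.55559989,  0.01729085]), 'moment': array([-0.0178613 , -0.02113772,  0.04556455]), 'grasp_force': 0.0, 'gripper_width': 0.0002549861416539769}
```

View pics/w1.png

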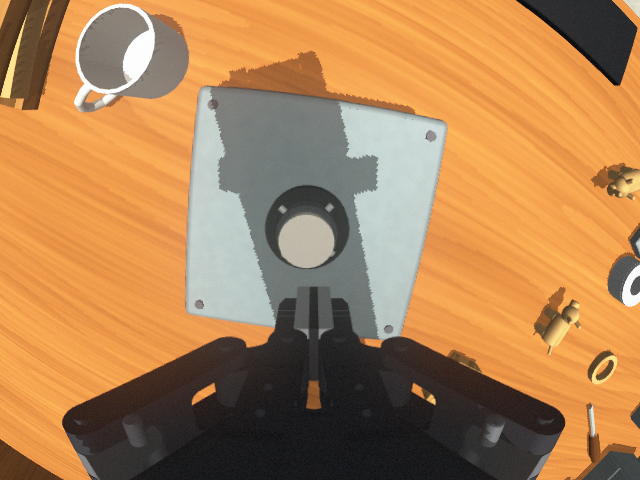

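The wrist view shows the cartridge disc at (307,241) and pins near (282,210), (330,207) and (335,253). The dark seal surrounds them, and the closed fingers are at (313,300).

```bash
python3 - <<'E'
from h import *
s=np.load("s1.npy",allow_pickle=True).item();im=cv2.imread("pics/w1.png");h=cv2.cvtColor(im,cv2.COLOR_BGR2HSV)
m=((h[...,2]>150)&(h[...,1]<60)).astype(np.uint8);m[:,:270]=0;m[:,340:]=0;m[:205]=0;m[275:]=0
m=cv2.morphologyEx(m,cv2.MORPH_OPEN,np.ones((5,5)))
c=max(cv2.findContours(m,0,1)[0],key=cv2.contourArea);e=cv2.fitEllipse(cv2.convexHull(c));print(e)
rw=ray("wrist",e[0],s);rs=[rw,ray("scene",(396.93,309.47)),ray("top",(225.68,254.87))]
print(tri(rs),tri(rs[:2]),tri([rs[0],rs[2]]));print(plane(rw,.1335))
# seal outline
d=((h[...,2]<70)).astype(np.uint8);d[283:]=0;d[:180]=0;d[:,:255]=0;d[:,360:]=0
c2=max(cv2.findContours(d,0,1)[0],key=cv2.contourArea);e2=cv2.fitEllipse(cv2.convexHull(c2));print(e2,plane(ray("wrist",e2[0],s),.104))
for u in((282,210),(330,207),(335,253)):
    q=plane(ray("wrist",u,s),.1075)-plane(rw,.1335);print(np.hypot(*q[:2]),np.degrees(np.arctan2(q[1],q[0])))
E
```

```text
((306.1108093261719, 240.8804473876953), (52.853248596191406, 56.04315948486328), 93.99620819091797)
(array([0.50816413, 0.26486054, 0.13313461]), [np.float64(0.00043618959104781585), np.float64(0.0008355608306070821), np.float64(0.000402225579636684)]) (array([0.50710943, 0.26438702, 0.13026331]), [np.float64(0.0005862322536377067), np.float64(0.0005862322536376642)]) (array([0.50850852, 0.26463589, 0.1330203 ]), [np.float64(1.1906680419624445e-05), np.float64(1.1906680419680217e-05)])
[0.50865668 0.26468489 0.1335    ]
((306.8022766113281, 226.78570556640625), (82.43257141113281, 83.29045104980469), 178.9658203125) [0.51027715 0.2654452  0.104     ]
0.023895343199395142 75.19473791308491
0.024717239682720587 -18.017315817660354
0.027906854985441588 -103.99454632599902
```

Emit:
{"op": "jog_arm", "data": {
  "offset": [
    [-0.06, 0.07, -0.45],
    [0, 0, -0.45],
    [0, 0, -0.45],
    [0, 0, -0.3],
    [0, 0, -0.1],
    [0, 0, -0.1],
    [0, 0, -0.1],
    [0, 0, 0]
  ],
  "roll": [0, 0, 0, 0, 0, 0, 0, 0]
}}

```text
time_s: 3.5
tool_pos: [0.5084, 0.2664, 0.1527]
orientation: [-3.061, -0.706, -0.001]
wrist_force: [0.2, 0.3, -1.6]
gripper_width: -0.0001
grasp_force: 0.0
```

Emit:
{"op": "jog_arm", "data": {
  "offset": [
    [0, 0, -0.05],
    [0, 0, -0.05],
    [0, 0, 0],
    [0, 0, 0]
  ],
  "roll": [0, 0, 0, 0]
}}

```text
time_s: 3.9
tool_pos: [0.5084, 0.2665, 0.1481]
orientation: [-3.061, -0.707, -0.002]
wrist_force: [-1.4, -0.1, 3.7]
gripper_width: 0.0001
grasp_force: 2.0
```

Emit:
{"op": "jog_arm", "data": {
  "offset": [
    [0, 0, -0.05],
    [0, 0, -0.05],
    [0, 0, 0],
    [0, 0, 0]
  ],
  "roll": [0, 0, 0, 0]
}}

```text
time_s: 4.3
tool_pos: [0.5086, 0.2666, 0.1456]
orientation: [3.061, 0.706, 0.003]
wrist_force: [-6.6, -4.6, 26.8]
gripper_width: -0.0001
grasp_force: 13.6
```

Emit:
{"op": "jog_arm", "data": {
  "offset": [
    [0, 0, -0.04],
    [0, 0, -0.04],
    [0, 0, 0],
    [0, 0, 0]
  ],
  "roll": [0, 0, 0, 0]
}}

```text
time_s: 4.7
tool_pos: [0.5087, 0.2667, 0.1452]
orientation: [3.06, 0.706, 0.004]
wrist_force: [-17.2, -11.1, 59.8]
gripper_width: 0.0004
grasp_force: 30.0
```

The cartridge bottomed out hard at a fingertip height of 0.1266, where 0.127 is seated. Now I'll retreat and go above the collar.

Emit:
{"op": "jog_arm", "data": {
  "offset": [
    [0, 0, 0.2],
    [0, 0, 0.7],
    [0, 0, 0.7],
    [0, 0, 0.5],
    [0.22, -0.9, 0],
    [0.22, -0.9, 0],
    [0.22, -0.9, 0],
    [0.22, -0.9, 0],
    [0.22, -0.9, 0],
    [0.22, -0.9, 0],
    [0.22, -0.9, 0],
    [0.22, -0.9, 0],
    [0.22, -0.9, 0],
    [0.22, -0.9, 0],
    [0, 0, 0],
    [0, 0, 0],
    [0, 0, 0]
  ],
  "roll": [0, 0, 0, 0, 0, 0, 0, 0, 0, 0, -0.8, -0.8, -0.8, -0.85, 0, 0, 0]
}}

```text
time_s: 6.4
tool_pos: [0.6178, -0.1819, 0.2431]
orientation: [-3.14, -0.004, 0.001]
wrist_force: [-0.5, 0.8, 0.4]
gripper_width: -0.0002
grasp_force: 0.0
```

Emit:
{"op": "jog_arm", "data": {
  "offset": [
    [0, 0, 0],
    [0, 0, 0],
    [0, 0, 0]
  ],
  "roll": [0, 0, 0],
  "jaw": 1
}}

```text
time_s: 6.7
tool_pos: [0.618, -0.1829, 0.2436]
orientation: [-3.141, -0.002, -0.0]
wrist_force: [0.3, 0.3, 0.5]
gripper_width: 0.0432
grasp_force: 0.0
```

```bash
python3 - <<'E'
from h import *
s=arm.sense();im=arm.read_camera("wrist");cv2.imwrite("pics/w2.png",im[...,::-1]);np.save("s2.npy",s,allow_pickle=True)
t=arm.read_camera("top");cv2.imwrite("pics/t2.png",t[...,::-1])
print(s['tool_pos'],s['joint_pos'],s['wrist_force'])
print(R.from_rotvec(s['orientation']).as_matrix().round(3))
h=cv2.cvtColor(t[...,::-1].copy(),cv2.COLOR_BGR2HSV);m=((h[...,2]>180)&(h[...,1]<60))
print(blobs(t,m,(226,255),15))
E
```

```text
[ 0.61798661 -0.18291054  0.2435975 ] [ 0.26635354  0.53478222 -0.06962389  1.55671323  0.04058492  1.05150836
 -1.38325062] [0.3129114  0.26967087 0.45942999]
[[ 1.     0.001  0.   ]
 [ 0.001 -1.     0.   ]
 [ 0.    -0.    -1.   ]]
[([226.2, 255.2], [220, 249, 13, 14, 140])]
```

View pics/w2.png

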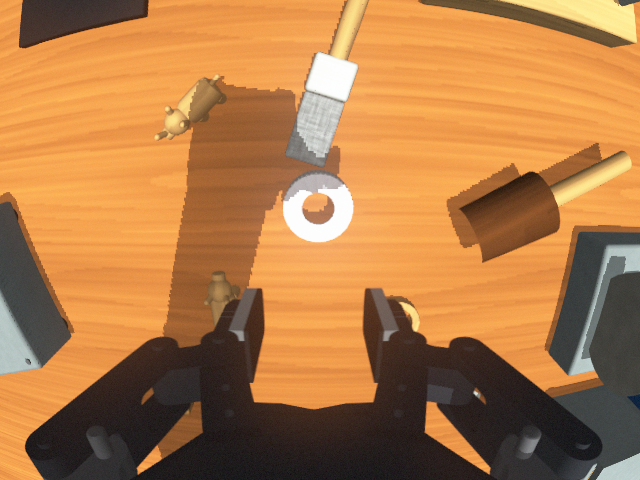

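The wrist view shows the collar ring at (318,207). The brush end is clear of it at (308,160), and the ±y sides where the fingers will go are free.

```bash
python3 - <<'E'
from h import *
s=np.load("s2.npy",allow_pickle=True).item();im=cv2.imread("pics/w2.png");h=cv2.cvtColor(im,cv2.COLOR_BGR2HSV)
m=((h[...,1]<60)&(h[...,2]>100)).astype(np.uint8);m[:168]=0;m[255:]=0;m[:,:270]=0;m[:,365:]=0
c=max(cv2.findContours(m,0,1)[0],key=cv2.contourArea);e=cv2.fitEllipse(cv2.convexHull(c));print(e)
m2=((h[...,1]>90)).astype(np.uint8);m2[:190]=0;m2[226:]=0;m2[:,:297]=0;m2[:,338:]=0
c2=max(cv2.findContours(m2,0,1)[0],key=cv2.contourArea);print("hole",cv2.fitEllipse(cv2.convexHull(c2)))
rw=ray("wrist",e[0],s);rs=[rw,ray("scene",(256.36,193.39)),ray("top",(379.9,222.69))]
print(tri(rs));p=plane(rw,.034);print(p,p-s['tool_pos'])
E
```

```text
((317.56024169921875, 206.16481018066406), (69.84364318847656, 71.89629364013672), 175.56558227539062)
hole ((317.61212158203125, 207.75390625), (30.281888961791992, 31.161893844604492), 92.88726043701172)
(array([ 0.61943204, -0.18721563,  0.0320329 ]), [np.float64(0.0014104785390497718), np.float64(0.001621161614466083), np.float64(0.0005950858994044978)])
[ 0.62127187 -0.1869187   0.034     ] [ 0.00328526 -0.00400816 -0.2095975 ]
```

Emit:
{"op": "jog_arm", "data": {
  "offset": [
    [0.04, -0.08, 0],
    [0, 0, 0],
    [0, 0, 0],
    [0, 0, -0.8],
    [0, 0, -0.9],
    [0, 0, -0.9],
    [0, 0, -0.8],
    [0, 0, -0.4],
    [0, 0, -0.3],
    [0, 0, -0.2],
    [0, 0, -0.09],
    [0, 0, 0],
    [0, 0, 0],
    [0, 0, 0]
  ],
  "roll": [0, 0, 0, 0, 0, 0, 0, 0, 0, 0, 0, 0, 0, 0],
  "jaw": 1
}}

```text
time_s: 8.2
tool_pos: [0.6207, -0.1879, 0.0251]
orientation: [3.141, -0.0, 0.003]
wrist_force: [-0.5, 0.8, 0.5]
gripper_width: 0.0856
grasp_force: 0.0
```

Emit:
{"op": "jog_arm", "data": {
  "offset": [
    [0, 0, 0],
    [0, 0, 0],
    [0, 0, 0],
    [0, 0, 0],
    [0, 0, 0]
  ],
  "roll": [0, 0, 0, 0, 0],
  "jaw": 0.3,
  "newtons": 60
}}

```text
time_s: 8.7
tool_pos: [0.6206, -0.1879, 0.0251]
orientation: [3.141, 0.0, 0.002]
wrist_force: [-1.7, -0.5, 5.8]
gripper_width: 0.0627
grasp_force: 65.9
```

Emit:
{"op": "jog_arm", "data": {
  "offset": [
    [0, 0, 0.2],
    [0, 0, 0.5],
    [0, 0, 0.8],
    [0, 0, 0.9],
    [0, 0, 0.9],
    [0, 0, 0.7],
    [-0.22, 0.9, 0],
    [-0.22, 0.9, 0],
    [-0.22, 0.9, 0],
    [-0.22, 0.9, 0],
    [-0.22, 0.9, 0],
    [-0.22, 0.9, 0],
    [-0.22, 0.9, 0],
    [-0.22, 0.9, 0],
    [-0.22, 0.9, 0],
    [-0.22, 0.9, 0],
    [0, 0, 0],
    [0, 0, 0],
    [0, 0, 0]
  ],
  "roll": [0, 0, 0, 0, 0, 0, 0, 0, 0, 0, 0, 0, 0, 0, 0, 0, 0, 0, 0]
}}

```text
time_s: 10.6
tool_pos: [0.5103, 0.2607, 0.2241]
orientation: [3.14, -0.002, 0.0]
wrist_force: [-0.4, -0.7, -1.5]
gripper_width: 0.0625
grasp_force: 66.0
```

```bash
python3 - <<'E'
from h import *
s=arm.sense();im=arm.read_camera("wrist");cv2.imwrite("pics/w3.png",im[...,::-1]);np.save("s3.npy",s,allow_pickle=True)
print(s['tool_pos'],s['joint_pos'],s['wrist_force'],s['gripper_width'],s['grasp_force'],R.from_rotvec(s['orientation']).as_matrix().round(3))
E
```

```text
[0.51034571 0.26073401 0.22409931] [-0.40777933  0.44371725 -0.18816821  1.76278539  0.10057991  0.94485
 -2.2095513 ] [-0.41749137 -0.709444   -1.54197177] 0.06251410610199956 65.99205061778775 [[ 1.    -0.002  0.   ]
 [-0.002 -1.    -0.001]
 [ 0.     0.001 -1.   ]]
```

View pics/w3.png

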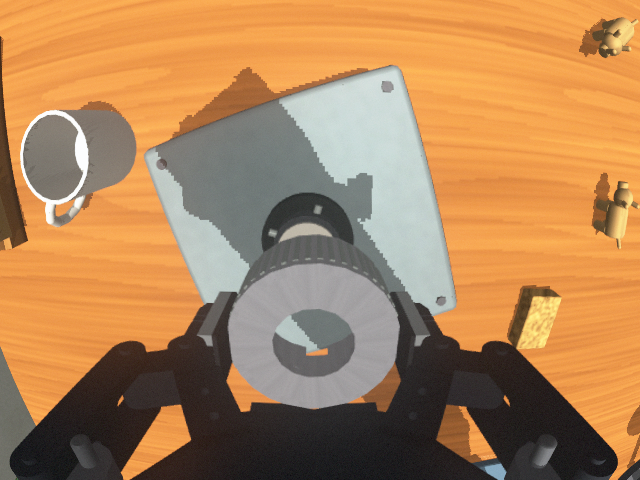

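The collar is held level, with its outer rim at about x 229–400 and the hole centred near (314,342). The neck is visible beyond it at (307,230). Next I'll check the collar's offset in the grip along tool x.

```bash
python3 - <<'E'
from h import *
s=np.load("s3.npy",allow_pickle=True).item();im=cv2.imread("pics/w3.png");g=cv2.cvtColor(im,cv2.COLOR_BGR2GRAY)
for u in(306,314,322): print(u,g[255:420:3,u].tolist())
t=s['tool_pos']
print("row v -> x offset from TCP at z=TCP+.010 (column 314)")
for v in(262,266,270,305,308,311,374,377,380,404,408,412): print(v,(plane(ray("wrist",(314,v),s),t[2]+.010)-t)[:2].round(4))
for u in(228,229,231,398,400,402): print(u,(plane(ray("wrist",(u,332),s),t[2]+.010)-t)[:2].round(4))
E
```

```text
306 [91, 138, 101, 140, 164, 160, 160, 161, 161, 161, 161, 159, 161, 160, 161, 163, 162, 164, 141, 116, 116, 116, 116, 115, 116, 117, 117, 191, 191, 189, 187, 163, 155, 157, 98, 101, 102, 97, 98, 99, 98, 163, 166, 165, 162, 164, 160, 161, 160, 157, 160, 77, 41, 40, 40]
314 [99, 102, 99, 156, 167, 166, 170, 167, 166, 166, 166, 165, 167, 168, 166, 163, 164, 164, 132, 118, 118, 115, 116, 112, 115, 115, 114, 117, 118, 112, 189, 189, 168, 168, 102, 100, 100, 104, 100, 97, 100, 159, 162, 160, 161, 162, 162, 162, 163, 161, 160, 151, 46, 37, 37]
322 [95, 129, 101, 154, 166, 164, 166, 164, 164, 163, 166, 165, 165, 164, 163, 163, 163, 161, 154, 117, 117, 116, 116, 119, 116, 116, 114, 116, 113, 113, 117, 103, 174, 157, 97, 100, 98, 99, 101, 100, 99, 166, 162, 159, 157, 160, 159, 157, 156, 157, 159, 53, 43, 39, 42]
row v -> x offset from TCP at z=TCP+.010 (column 314)
262 [ 0.0319 -0.0004]
266 [ 0.0305 -0.0004]
270 [ 0.0291 -0.0004]
305 [ 0.016  -0.0004]
308 [ 0.0149 -0.0004]
311 [ 0.0137 -0.0004]
374 [-0.0141 -0.0003]
377 [-0.0156 -0.0003]
380 [-0.0171 -0.0003]
404 [-0.03   -0.0003]
408 [-0.0322 -0.0003]
412 [-0.0346 -0.0003]
228 [0.0044 0.0309]
229 [0.0045 0.0305]
231 [0.0045 0.0298]
398 [ 0.0043 -0.0309]
400 [ 0.0043 -0.0317]
402 [ 0.0042 -0.0324]
```

The collar is centred in the grip to within about 0.5 mm. I'll lower it to just above the cartridge and let it settle.

Emit:
{"op": "jog_arm", "data": {
  "offset": [
    [-0.03, 0.05, -0.4],
    [0, 0, -0.5],
    [0, 0, -0.25],
    [0, 0, 0],
    [0, 0, 0],
    [0, 0, 0],
    [0, 0, 0]
  ],
  "roll": [0, 0, 0, 0, 0, 0, 0]
}}

```text
time_s: 11.35
tool_pos: [0.5091, 0.265, 0.1675]
orientation: [-3.141, 0.0, -0.003]
wrist_force: [-0.1, 0.3, -2.3]
gripper_width: 0.0629
grasp_force: 66.0
```

Emit:
{"op": "jog_arm", "data": {
  "offset": [
    [0, 0, -0.2],
    [0, 0, -0.15],
    [0, 0, -0.1],
    [0, 0, -0.06],
    [0, 0, 0],
    [0, 0, 0]
  ],
  "roll": [0, 0, 0, 0, 0, 0]
}}

```text
time_s: 11.95
tool_pos: [0.5085, 0.2648, 0.141]
orientation: [3.142, 0.0, -0.0]
wrist_force: [0.4, -0.6, -1.7]
gripper_width: 0.0623
grasp_force: 66.0
```

Emit:
{"op": "jog_arm", "data": {
  "offset": [
    [0, 0, -0.05],
    [0, 0, -0.05],
    [0, 0, -0.05],
    [0, 0, 0],
    [0, 0, 0]
  ],
  "roll": [0, 0, 0, 0, 0]
}}

```text
time_s: 12.45
tool_pos: [0.5087, 0.2649, 0.1347]
orientation: [-3.142, 0.0, -0.001]
wrist_force: [-3.3, -2.6, 11.0]
gripper_width: 0.0626
grasp_force: 67.5
```

The collar is riding on the pins, with its underside at 19.7 mm and about 13 N down. Now I'll turn it in small steps.

Emit:
{"op": "jog_arm", "data": {
  "offset": [
    [0, 0, 0],
    [0, 0, 0],
    [0, 0, 0],
    [0, 0, 0],
    [0, 0, 0],
    [0, 0, 0]
  ],
  "roll": [0.4, 0.4, 0.4, 0.4, 0.4, 0]
}}

```text
time_s: 13.05
tool_pos: [0.5096, 0.2657, 0.1348]
orientation: [-3.109, -0.44, -0.004]
wrist_force: [-1.0, -0.0, 7.1]
gripper_width: 0.0621
grasp_force: 66.9
```

Emit:
{"op": "jog_arm", "data": {
  "offset": [
    [0, 0, 0],
    [0, 0, 0],
    [0, 0, 0],
    [0, 0, 0],
    [0, 0, 0],
    [0, 0, 0]
  ],
  "roll": [0.4, 0.4, 0.4, 0.4, 0.4, 0]
}}

```text
time_s: 13.65
tool_pos: [0.5096, 0.2657, 0.1348]
orientation: [-3.018, -0.868, -0.005]
wrist_force: [-0.2, 0.8, 6.8]
gripper_width: 0.0626
grasp_force: 66.9
```

Emit:
{"op": "jog_arm", "data": {
  "offset": [
    [-0.01, -0.01, -0.02],
    [0, 0, 0],
    [0, 0, 0],
    [0, 0, 0],
    [0, 0, 0],
    [0, 0, 0]
  ],
  "roll": [0.4, 0.4, 0.4, 0.4, 0.4, 0]
}}

```text
time_s: 14.25
tool_pos: [0.5097, 0.2662, 0.1347]
orientation: [-2.867, -1.28, -0.008]
wrist_force: [-1.1, 0.9, 12.0]
gripper_width: 0.0626
grasp_force: 67.4
```

Emit:
{"op": "jog_arm", "data": {
  "offset": [
    [0, 0, 0],
    [0, 0, 0],
    [0, 0, 0],
    [0, 0, 0],
    [0, 0, 0],
    [0, 0, 0]
  ],
  "roll": [0.4, 0.4, 0.4, 0.4, 0.4, 0]
}}

```text
time_s: 14.85
tool_pos: [0.5085, 0.2651, 0.1328]
orientation: [-2.663, -1.665, -0.003]
wrist_force: [0.6, 1.7, -0.5]
gripper_width: 0.0627
grasp_force: 66.1
```

At 64° the collar dropped into the keyways: z fell and the force vanished. Now I'll push it down.

Emit:
{"op": "jog_arm", "data": {
  "offset": [
    [0, 0, -0.04],
    [0, 0, -0.04],
    [0, 0, 0],
    [0, 0, 0]
  ],
  "roll": [0, 0, 0, 0]
}}

```text
time_s: 15.25
tool_pos: [0.5083, 0.2654, 0.1287]
orientation: [-2.663, -1.665, -0.003]
wrist_force: [2.4, 4.3, -0.7]
gripper_width: 0.0624
grasp_force: 66.1
```

Emit:
{"op": "jog_arm", "data": {
  "offset": [
    [0, 0, -0.04],
    [0, 0, -0.04],
    [0, 0, 0],
    [0, 0, 0]
  ],
  "roll": [0, 0, 0, 0]
}}

```text
time_s: 15.65
tool_pos: [0.5083, 0.2653, 0.1249]
orientation: [-2.663, -1.665, -0.003]
wrist_force: [1.7, 5.5, 3.4]
gripper_width: 0.0625
grasp_force: 66.5
```

Emit:
{"op": "jog_arm", "data": {
  "offset": [
    [0, 0, -0.03],
    [0, 0, -0.03],
    [0, 0, 0],
    [0, 0, 0]
  ],
  "roll": [0, 0, 0, 0]
}}

```text
time_s: 16.05
tool_pos: [0.5084, 0.2654, 0.123]
orientation: [-2.664, -1.665, -0.003]
wrist_force: [-1.8, 3.3, 14.9]
gripper_width: 0.0622
grasp_force: 67.6
```

Emit:
{"op": "jog_arm", "data": {
  "offset": [
    [0, 0, -0.02],
    [0, 0, 0],
    [0, 0, 0]
  ],
  "roll": [0, 0, 0]
}}

```text
time_s: 16.35
tool_pos: [0.5084, 0.2654, 0.1229]
orientation: [2.664, 1.665, 0.003]
wrist_force: [-4.8, 1.3, 22.0]
gripper_width: 0.0623
grasp_force: 68.7
```

The stop is hard at z = 0.123. Travel from the pins was 11.8 mm against 12 mm expected, so the collar is home without slipping. I'll check it's at rest and hand in.

Emit:
{"op": "jog_arm", "data": {
  "offset": [
    [0, 0, 0],
    [0, 0, 0],
    [0, 0, 0]
  ],
  "roll": [0, 0, 0]
}}

```text
time_s: 16.65
tool_pos: [0.5084, 0.2654, 0.1229]
orientation: [2.664, 1.665, 0.003]
wrist_force: [-3.5, 0.5, 22.7]
gripper_width: 0.063
grasp_force: 68.7
```

```bash
python3 - <<'E'
from rig import arm
s=arm.sense();print(s['tool_pos'],s['wrist_force'],s['grasp_force'],abs(s['qd']).max())
if s['tool_pos'][2]<.1235 and s['grasp_force']>30: print(arm.job_done())
E
```

```text
[0.50837086 0.26544519 0.1229287 ] [-3.48713548  0.50142893 22.67424547] 68.68664850859204 0.0013978474000015124
the job is handed in; nothing more can be done
None
```

I handed the job in at 16.65 s: the cartridge is seated, and the collar is keyed over the pins, pushed home (about 23 N down) and still gripped at about 69 N; no verdict was returned.

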